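# Lay out a nested steel dressing set in its tray and line the gallipot

## Robot

A 7-joint arm with a two-finger parallel gripper is mounted at the origin on a cart in front of the work surface, level with it; the furniture and walls round the work are solid. World frame = base frame: x ahead of the robot, y to its left, z up, the work surface at z = 0. Lengths are in mm, angles in rad, forces in N, time in s.
With the tool pointing down it reaches from about 400 to 900 mm from the base axis. Payload 5.6 kg.
Tool frame: the origin (TCP) lies midway between the tips of the shut fingers; the grasp point (between the pads) lies 19 mm behind it; x points along the fingers, y is the direction in which the jaws open and shut, and the axes are right-handed (so a half turn about x gives the same grasp; the last joint's range is limited). The gripper opens to 92 mm and grips with 3 to 60 N. Pads are 20 mm wide; open, the fingers measure 128 mm over their backs; the gripper's body (75 mm by 189 mm) begins 69 mm behind the grasp point.
Start: joints at [1.248, 0.468, -0.012, 1.603, 0.006, 1.071, -0.056], TCP at [179.464, -624.741, 214.592] pointing down, gripper open.
Joint ranges: [-2.53, 2.53], [-0.31, 2.02], [-1.57, 1.55], [0.28, 2.44], [-1.29, 4.43], [0.15, 1.84], [-2.92, 2.92]. Speed limits (rad/s): [2.57, 2.57, 3.14, 3.14, 3.14, 3.14, 3.14].

## Interface

Orientations are given as a rotation vector (axis times angle).
In Python, from cell import robot, grip, kin, viewer gives the robot as it stands. Calls block until the motion is done:
- robot.movep(position, orientation): joint-space move of the TCP to a pose.
- robot.servo_line(position, feed=150, rotation=None): straight line of the TCP; rotation=None keeps the orientation; feed is the mean speed in mm/s.
- robot.goto_joints(angles): joint-space move.
- grip(opening, newtons=None): opening from 0.0 (shut) to 1.0 (fully open); newtons is the grip in N (None keeps the last); returns when the fingers have stopped.
- robot.hold(seconds).
- kin.ik(position, orientation): joint angles nearest the present ones, or None.
- robot.observe(): the state.
- viewer.read_camera(name): name is "side" or "top"; returns the picture (480x640x3 uint8, red, green, blue); there is no depth.
- viewer.camera_info(name): a dict with "camera_matrix" (3x3 intrinsics, pixels), "k1" (the pictures are not rectified: a ray, as slopes to the right and down, at radius r is drawn at 1 + k1 r^2 times it, then the intrinsics apply), "R" (3x3) and "t" (3): a world point X has camera coordinates R X + t. Camera axes: x right, y down, z forward; pixel columns grow to the right and rows downward; lengths in mm; the calibration is good to about 2 mm. A picture is of the moment at which its call begins. camera_info takes no time and is no camera call.
A pose or a line that the arm cannot do raises robot.IKError and nothing moves.
- robot.job_done(): hands the job in, once; it reports no verdict.
Trained networks look in the newest picture that a camera, given by its name, has taken for a name from the list of things; names that differ only in an ending like _2 or _b are one class to them, and where a whole thing is asked for, a point or a joint stands for the part that bears it (a point fixed in the world has none). Each returns a list of dicts, best first, with "confidence" (0 to 1); they miss things now and then, are a little off and sometimes report something else, mostly with a low value. They report only what shows in the picture. A call takes as long as a camera call. They do not tell look-alikes from the thing itself.
- viewer.silhouettes(name, camera): "mask" (480x640 bool, what is visible of it).
- viewer.pinpoint(name, camera): "at" ([x, y, z] in mm, in the coordinates of the camera as it stood for that picture, good to about 4 mm: a listed point, or the origin of a listed thing).
The state is a dict: "t": time; "joints": joint angles; "joint_velocities": joint speeds; "joint_torque": joint torques, N m; "tcp_pos": TCP position; "tcp_rot": TCP orientation; "contact_force": force on the tool from outside, world axes, zero at the start; "wrist_torque": the same for the moment, N m; "grip_width": opening from 0.0 (shut) to 1.0 (fully open).
Only numpy, scipy, OpenCV 4.12 (cv2) and the standard library are available. Lean on these libraries where they do the work, as an engineer would, in place of code of your own. Each camera call takes 0.05 s, during which the arm holds its last target.

## Task

Lay out the dressing tray: take the nested stack of steel vessels apart and stand each one upright in the seat that fits it, the tall jar in the smallest recess, the gallipot in the middle one and the bowl in the widest. Also line the gallipot: lower the white insert cup into it until its shoulder just rests on the rim, without ramming it in. Keep everything upright, let go of it all, and leave the dropper bottle and the lidded specimen cup where they are.

Things in the scene. Friction and masses are not known exactly. Their poses are not given: they have to be found in the camera images.
- jar: Tall narrow open steel jar: 36 mm across the mouth, 96 mm high, foot 26 mm across, wall 2.5 mm, 80 g; the top 30 mm of the outside is straight, below it tapers. At the start it stands loosely inside the gallipot (underside 6 mm above the bowl's), its top 32 mm above the pot's rim. Origin: centre of the underside, z up its axis.
- gallipot: Middle-sized open steel pot: 50 mm across the mouth (45 inside), 67 mm high, foot 38 mm across, wall 2.5 mm, floor 3 mm, 80 g; the top 28 mm of the outside is straight, below it tapers. At the start it stands loosely inside the bowl, its top 30 mm above the bowl's rim, with the jar in it. Origin: centre of the underside, z up its axis.
- bowl: Low wide open steel bowl: 64 mm across the mouth, 40 mm high, foot 54 mm across, wall 2.5 mm, floor 3 mm, 90 g; the top 20 mm of the outside is straight, below it tapers. At the start it stands on the table and holds the gallipot with the jar in it. Origin: centre of the underside, z up its axis.
- insert_cup: White plastic cup standing alone on the table, 46 mm high, 20 g: straight rim band 51 mm across and 18 mm high (grip it here), flat shoulder under it, below that a tapered body 28 mm high, 40 mm across at the top, 31 at the foot. Shoulder resting on the gallipot's rim, its underside is 39 mm above the gallipot's. Origin: centre of the underside, z up.
- tray: Shallow aluminium tray, 104 x 292 mm, rim 20 mm above the table, fixed; it holds three grey seat plates in a row along its y axis, 92 mm from centre to centre, in any order. Fingers that close along its x axis (across the row) stay clear of the neighbouring seats. Origin: centre of the underside, z up.
- seat_narrow_floor (a point): Where the jar stands: centre of the recess floor, 8 mm above the table, in the grey seat plate with the smallest round recess (33 mm across, 10 mm deep, mouth bevelled out to 41 mm). Fixed in the tray, plate 90 x 90 x 14 mm, its top 18 mm above the table. x and y lie along the plate's sides; the row of seats runs along y; z up.
- seat_middle_floor (a point): Where the gallipot stands: centre of the recess floor, 8 mm above the table, in the grey seat plate with the middle-sized round recess (46 mm across, 10 mm deep, mouth bevelled out to 54 mm). Fixed in the tray, plate 90 x 90 x 14 mm, its top 18 mm above the table. x and y lie along the plate's sides; the row of seats runs along y; z up.
- seat_wide_floor (a point): Where the bowl stands: centre of the recess floor, 8 mm above the table, in the grey seat plate with the widest round recess (62 mm across, 10 mm deep, mouth bevelled out to 70 mm). Fixed in the tray, plate 90 x 90 x 14 mm, its top 18 mm above the table. x and y lie along the plate's sides; the row of seats runs along y; z up.
- dropper_bottle: Small brown dropper bottle, 33 mm across, 106 mm high, standing loose behind the work; a bystander, leave it alone. Origin: centre of the underside.
- specimen_cup_2: Specimen cup with a white screw lid, 55 mm across, 72 mm high, standing loose behind the work; a bystander, leave it alone. Origin: centre of the underside.
Things that resemble listed ones, but are neither listed nor needed, are in the scene too. Leave any purple look-alike of the insert_cup alone. Leave any green look-alike of the bowl alone.

How it is judged:
By the outcome, as a careful person would: the job done as asked, in the order asked, and still so for the second after the job is handed in, with the robot touching nothing.
It also fails if it takes over 96 s, if anything falls off the work surface, if the arm or the gripper's body presses on something with over 40 N, if the wrist force passes 120 N, or if a joint passes its speed limit or range.

## Working session

There is one attempt and no reset: what is moved stays moved. The work goes in short steps, each a Python script; the robot and the scene stay as the last script left them, time stands still between calls to the robot, and variables do not carry over. Pictures are saved under pics/ and viewed, and the job is handed in when it is done.

```bash
ls; mkdir -p pics
python3 - <<'E'
from cell import robot, grip, kin, viewer
import cv2, numpy as np
for c in("side","top"):
    im=viewer.read_camera(c); cv2.imwrite(f"pics/{c}0.png",im[:,:,::-1])
    i=viewer.camera_info(c); print(c,{k:np.round(v,3).tolist() for k,v in i.items()})
s=robot.observe(); print(s)
E
```

```text
pics
side {'camera_matrix': [[554.994, 0.0, 320.493], [0.0, 554.994, 243.721], [0.0, 0.0, 1.0]], 'k1': -0.122, 'R': [[-0.978, -0.21, 0.008], [-0.086, 0.362, -0.928], [0.192, -0.908, -0.372]], 't': [596.012, 45.316, 1139.984]}
top {'camera_matrix': [[454.456, 0.0, 318.996], [0.0, 454.456, 241.3], [0.0, 0.0, 1.0]], 'k1': -0.01, 'R': [[0.015, -1.0, -0.003], [-0.986, -0.015, -0.164], [0.164, 0.005, -0.986]], 't': [101.537, 610.444, 885.715]}
{'t': 0.1, 'joints': array([ 1.24802439,  0.46829781, -0.01157822,  1.60350081,  0.00600136,
        1.07140345, -0.05628483]), 'joint_velocities': array([ 0.00082054, -0.002524  ,  0.00129206, -0.00311824,  0.00067   ,
       -0.00230573,  0.00159452]), 'joint_torque': array([-2.33209976e-04, -5.21648204e+01, -1.24947319e-02, -2.44366282e+01,
       -5.66822989e-02,  1.41237242e-02,  8.94542382e-05]), 'tcp_pos': array([ 179.26790132, -624.25784145,  213.74266681]), 'tcp_rot': array([ 2.07187836,  0.2933166 , -2.07259855]), 'contact_force': array([-0.25052157,  0.17738449, -0.64588627]), 'wrist_torque': array([-0.02984325, -0.02549997,  0.00993879]), 'grip_width': 1.0022112136221382}
```

View pics/side0.png

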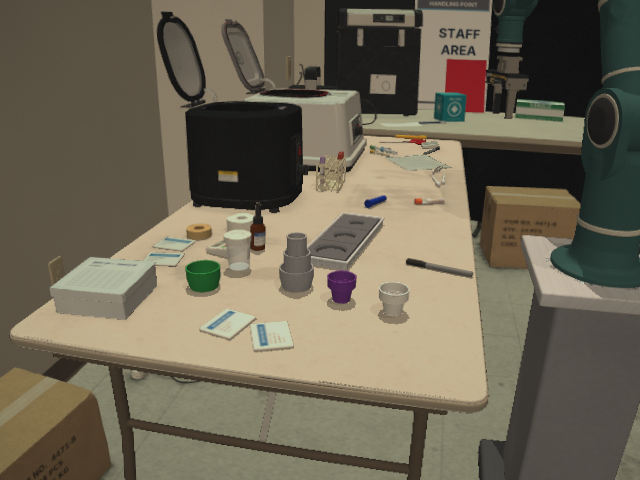

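View pics/top0.png

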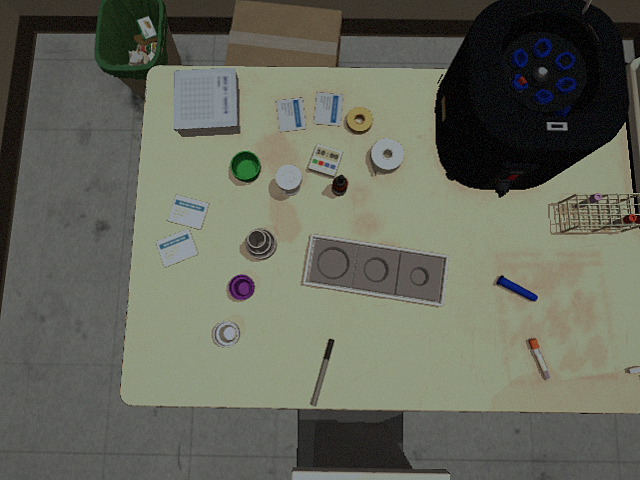

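The insert could be the white cup at top (226,334) / side (393,300) or the purple cup at (242,288). The bowl could be the stack at top (261,243) or the green bowl at (245,166). By description I want the white cup and the grey stack. Seats run left to right: wide (333,263), middle (376,270), narrow (419,276).

```bash
cat > h.py <<'E'
from cell import robot, grip, kin, viewer
import cv2, numpy as np
from scipy.spatial.transform import Rotation as Ro
def cam(c):
    i=viewer.camera_info(c); return [np.array(i[k],float) for k in("camera_matrix","k1","R","t")]
def proj(c,X):
    K,k1,R,t=cam(c); p=np.atleast_2d(X)@R.T+t; s=p[:,:2]/p[:,2:]
    s=s*(1+k1*(s**2).sum(1,keepdims=True)); return s@K[:2,:2].T+K[:2,2]
def ray(c,uv,z):
    K,k1,R,t=cam(c); d=(np.array(uv)-K[:2,2])/np.diag(K)[:2]; s=d.copy()
    for _ in range(20): s=d/(1+k1*(s@s))
    o=-R.T@t; v=R.T@np.append(s,1); return o+v*(z-o[2])/v[2]
def c2w(c,p):
    _,_,R,t=cam(c); return R.T@(np.array(p)-t)
E
python3 - <<'E'
from h import *
T=viewer.read_camera("top"); S=viewer.read_camera("side")
for n in ["jar","gallipot","bowl","insert_cup","tray","seat_narrow_floor","seat_middle_floor","seat_wide_floor","dropper_bottle","specimen_cup_2"]:
    for c in("top","side"):
        for d in viewer.pinpoint(n,c)[:3]:
            print(n,c,round(d["confidence"],2),c2w(c,d["at"]).round(1))
    if n in("jar","gallipot","bowl","insert_cup"):
        for c in("top","side"):
            for d in viewer.silhouettes(n,c)[:3]:
                y,x=np.nonzero(d["mask"]); print("   mask",c,round(d["confidence"],2),x.min(),x.max(),y.min(),y.max(),len(x))
cr=lambda im,x,y,w,h,k:cv2.resize(im[y:y+h,x:x+w],None,fx=k,fy=k,interpolation=cv2.INTER_CUBIC)[:,:,::-1]
cv2.imwrite("pics/c_top.png",cr(T,195,210,260,150,3)); cv2.imwrite("pics/c_side.png",cr(S,260,200,170,130,4))
print(robot.observe()["t"])
E
```

```text
jar top 0.79 [602.5 234.5   4.6]
   mask top 0.58 247 268 230 251 368
   mask side 0.81 287 306 232 255 448
gallipot top 0.77 [606.3 234.8   5.1]
gallipot side 0.56 [607.1 234.3   1.7]
gallipot side 0.2 [738.4 176.   -5.6]
   mask top 0.62 248 271 233 256 167
   mask side 0.89 283 310 250 272 484
bowl top 0.84 [775.1 272.2   0. ]
bowl top 0.51 [6.013e+02 2.334e+02 5.000e-01]
bowl side 0.85 [605.3 230.4   1.6]
bowl side 0.8 [771.8 274.5  -5.1]
   mask top 0.47 249 275 230 259 179
   mask side 0.85 185 221 260 292 1009
   mask side 0.57 279 313 265 290 590
insert_cup top 0.79 [514.7 269.1   2.5]
insert_cup top 0.59 [417.1 291.5  -3.2]
insert_cup top 0.23 [733.6  71.6  -5. ]
insert_cup side 0.78 [420.2 299.2   1.9]
insert_cup side 0.55 [516.1 271.1   1.7]
insert_cup side 0.42 [557.5  -7.5   6. ]
   mask top 0.6 214 239 321 346 526
   mask top 0.57 229 254 275 299 509
   mask side 0.9 327 355 270 303 735
   mask side 0.76 379 409 282 316 836
tray side 0.79 [558.5  -6.9  -1.4]
tray side 0.23 [608.1 231.8   2.7]
seat_narrow_floor top 0.96 [547.5 -99.1   5. ]
seat_narrow_floor side 0.98 [544.8 -98.5   5.3]
seat_narrow_floor side 0.21 [ 7.38e+02  6.43e+01 -4.00e-01]
seat_middle_floor top 0.58 [558.8 -11.7   6.8]
seat_middle_floor side 0.93 [558.4  -8.3   7.9]
seat_wide_floor top 0.87 [572.3  82.8   9.7]
seat_wide_floor side 0.95 [567.5  76.1   3.3]
dropper_bottle top 0.48 [734.3  68.6  -2.3]
dropper_bottle side 0.88 [736.2  65.6  -1.4]
specimen_cup_2 top 0.6 [7.397e+02 1.752e+02 7.000e-01]
specimen_cup_2 side 0.57 [739.8 179.2  -5.7]
1.6
```

View pics/c_top.png

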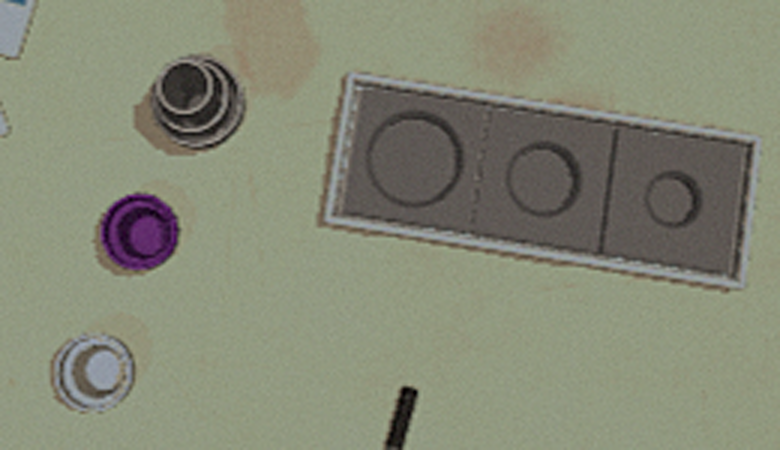

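View pics/c_side.png

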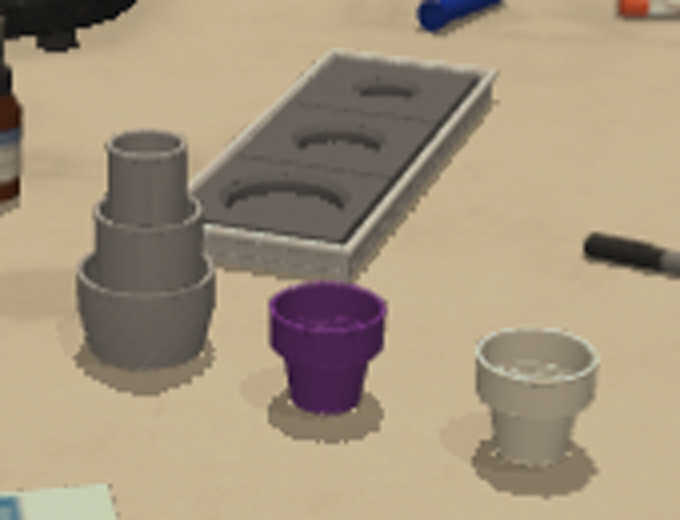

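The side crop (origin 260,200, x4) shows the jar, pot and bowl nested upright at about side (297,260). The white cup stands on its foot at (393,300) with the purple one next to it at (341,288). Next I refine by rays through the rims and the recess circles.

```bash
cat >> h.py <<'E'
def circ(c,x,y,z,d,n=60):
    a=np.linspace(0,2*np.pi,n); return proj(c,np.c_[x+d/2*np.cos(a),y+d/2*np.sin(a),0*a+z])
E
cat > ov.py <<'E'
from h import *
from scipy.optimize import minimize
import sys
# edge-based refinement: maximise gradient magnitude along model curves
ims={c:viewer.read_camera(c) for c in("top","side")}
G={}
for c,im in ims.items():
    g=cv2.GaussianBlur(im,(0,0),1.0).astype(np.float32)
    gx=cv2.Sobel(g,cv2.CV_32F,1,0);gy=cv2.Sobel(g,cv2.CV_32F,0,1)
    G[c]=np.minimum(np.sqrt((gx**2+gy**2).sum(2)),250)
def score(c,p):
    p=p.astype(np.float32); return cv2.remap(G[c],p[:,0].reshape(1,-1),p[:,1].reshape(1,-1),cv2.INTER_LINEAR).mean()
def fit(f,x0,cs,sc):
    best=None
    for k in range(30):
        rng=np.random.default_rng(k); x=np.array(x0)+(rng.normal(size=len(x0))*sc if k else 0)
        r=minimize(lambda x:-sum(score(c,q) for c in cs for q in f(c,x)),x,method="Nelder-Mead",options=dict(initial_simplex=np.vstack([x]+[x+np.eye(len(x))[i]*sc[i] for i in range(len(x))])))
        if best is None or r.fun<best.fun: best=r
    return best.x,best.fun
def tray(c,x):
    cx,cy,th=x; R=np.array([[np.cos(th),-np.sin(th)],[np.sin(th),np.cos(th)]])
    cor=np.array([[-52,-146],[52,-146],[52,146],[-52,146],[-52,-146]]); 
    L=np.concatenate([np.linspace(cor[i],cor[i+1],60) for i in range(4)])@R.T+[cx,cy]
    out=[proj(c,np.c_[L,0*L[:,0]+20])]
    for k,d in((1,70),(0,54),(-1,41)):
        p=np.array([cx,cy])+R@[0,92*k]; out.append(circ(c,*p,18,d))
    return out
def rim(z,d): return lambda c,x:[circ(c,x[0],x[1],z,d)]
def stack(c,x): return [circ(c,x[0],x[1],40,64)]
if __name__=="__main__":
    res={}
    for cs in(("top",),("side",),("top","side")):
        for n,f,x0,sc in(("tray",tray,[558.3,-9.8,-.134],[3,3,.02]),("jar",rim(102,36),[604,234],[4,4]),("pot",rim(70,50),[604,234],[4,4]),("bowl",rim(40,64),[604,233],[4,4]),("cup",rim(46,51),[418.5,295],[4,4]),("purple",rim(46,51),[515,270],[4,4])):
            x,s=fit(f,x0,cs,np.array(sc)); print(cs,n,x.round(3),round(s,1)); res[cs,n]=(f,x)
    for c,b in(("top",(195,210,260,150,3)),("side",(260,200,170,130,4))):
        x,y,w,h,k=b; im=cv2.resize(ims[c][y:y+h,x:x+w],None,fx=k,fy=k,interpolation=cv2.INTER_CUBIC)[:,:,::-1].copy()
        for (cs,n),(f,v) in res.items():
            if cs==(c,):
                for q in f(c,v): cv2.polylines(im,[np.int32(((q-[x,y]+.5)*k)*16)],False,(0,0,255),1,cv2.LINE_AA,4)
        cv2.imwrite(f"pics/ov_{c}.png",im)
E
python3 ov.py
```

```text
Traceback (most recent call last):
  File "ov.py", line 34, in <module>
    x,s=fit(f,x0,cs,np.array(sc)); print(cs,n,x.round(3),round(s,1)); res[cs,n]=(f,x)
        ~~~^^^^^^^^^^^^^^^^^^^^^^
  File "ov.py", line 17, in fit
    r=minimize(lambda x:-sum(score(c,q) for c in cs for q in f(c,x)),x,method="Nelder-Mead",options=dict(initial_simplex=np.vstack([x]+[x+np.eye(len(x))[i]*sc[i] for i in range(len(x))])))
  File "ov.py", line 17, in <lambda>
    r=minimize(lambda x:-sum(score(c,q) for c in cs for q in f(c,x)),x,method="Nelder-Mead",options=dict(initial_simplex=np.vstack([x]+[x+np.eye(len(x))[i]*sc[i] for i in range(len(x))])))
                         ~~~^^^^^^^^^^^^^^^^^^^^^^^^^^^^^^^^^^^^^^^^
  File "ov.py", line 17, in <genexpr>
    r=minimize(lambda x:-sum(score(c,q) for c in cs for q in f(c,x)),x,method="Nelder-Mead",options=dict(initial_simplex=np.vstack([x]+[x+np.eye(len(x))[i]*sc[i] for i in range(len(x))])))
                                                             ~^^^^^
  File "ov.py", line 26, in tray
    p=np.array([cx,cy])+R@[0,92*k]; out.append(circ(c,*p,18,d))
                                               ~~~~^^^^^^^^^^^
  File "h.py", line 16, in circ
    a=np.linspace(0,2*np.pi,n); return proj(c,np.c_[x+d/2*np.cos(a),y+d/2*np.sin(a),0*a+z])
                                       ~~~~^^^^^^^^^^^^^^^^^^^^^^^^^^^^^^^^^^^^^^^^^^^^^^^^
  File "h.py", line 7, in proj
    K,k1,R,t=cam(c); p=np.atleast_2d(X)@R.T+t; s=p[:,:2]/p[:,2:]
             ~~~^^^
  File "h.py", line 5, in cam
    i=viewer.camera_info(c); return [np.array(i[k],float) for k in("camera_matrix","k1","R","t")]
ValueError: time passes only in moves, steps and waits
```

```bash
sed -i 's/^def cam(c):/from functools import lru_cache\n@lru_cache(None)\ndef cam(c):/' h.py; python3 ov.py
```

```text
('top',) tray [ 5.5527e+02 -8.6290e+00 -1.4200e-01] -488.9
('top',) jar [603.036 231.86 ] -203.2
('top',) pot [606.386 227.258] -188.1
('top',) bowl [601.56  230.767] -187.0
('top',) cup [420.213 289.284] -106.8
('top',) purple [512.551 268.145] -245.7
('side',) tray [ 5.53049e+02  6.75700e+00 -1.37000e-01] -433.1
('side',) jar [603.261 242.478] -203.4
('side',) pot [609.821 198.178] -142.8
('side',) bowl [604.099 242.86 ] -111.9
('side',) cup [419.296 302.174] -168.2
('side',) purple [513.878 274.813] -193.4
('top', 'side') tray [ 5.55494e+02 -8.48000e+00 -1.44000e-01] -810.8
('top', 'side') jar [603.209 237.357] -367.7
('top', 'side') pot [606.202 227.259] -297.9
('top', 'side') bowl [602.604 230.871] -282.9
('top', 'side') cup [418.68  302.289] -257.1
('top', 'side') purple [512.661 268.848] -415.5
```

View pics/ov_top.png

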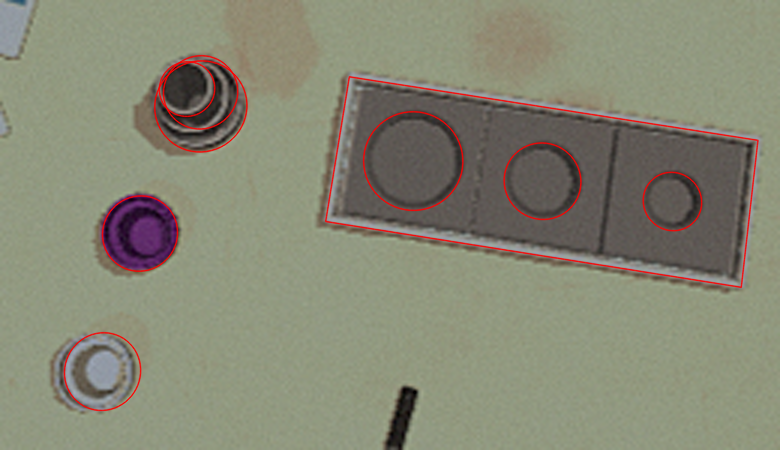

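View pics/ov_side.png

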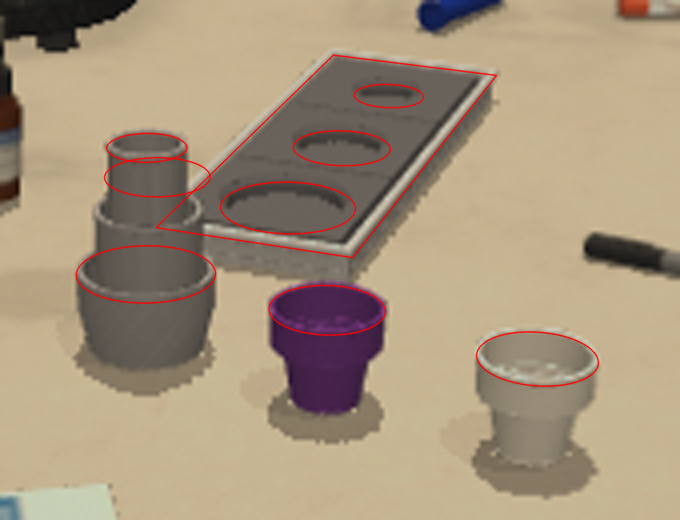

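Seen so far: the top rims of the stack and tray fit well, at top (258,241) and (376,270). The fit for the white cup sits about 2 px right of its real rim. I'll zoom in to check the seats and the cup.

Run:
```python
from h import *
im=viewer.read_camera("top")
def tile(cx,cy,draw,r=24,k=8):
    x,y=cx-r,cy-r; t=cv2.resize(im[y:y+2*r,x:x+2*r],None,fx=k,fy=k,interpolation=cv2.INTER_CUBIC)[:,:,::-1].copy()
    t=cv2.convertScaleAbs(t,alpha=1.6)
    for q,col in draw: cv2.polylines(t,[np.int32(((q-[x,y]+.5)*k)*16)],False,col,1,cv2.LINE_AA,4)
    return t
r=(0,0,255);g=(0,255,0)
def seat(p,d): return [(circ("top",*p,18,d+8),r),(circ("top",*p,14,d),g),(circ("top",*p,8,d),(255,255,0))]
th=-.142;C=np.array([556.3,-8.6]);u=np.array([-np.sin(th),np.cos(th)])
a=tile(333,263,seat(C+92*u,62)); b=tile(376,270,seat(C,46)); c=tile(419,276,seat(C-92*u,33))
d=tile(226,334,[(circ("top",420,294,46,51),r),(circ("top",420,294,28,51),g),(circ("top",420,294,0,31),(255,255,0))])
e=tile(260,243,[(circ("top",602.5,231.5,102,36),r),(circ("top",602.5,231.5,70,50),g),(circ("top",602.5,231.5,40,64),(255,255,0))])
m=np.vstack([np.hstack([a,b,c]),np.hstack([d,e,0*e])]); m=cv2.resize(m,None,fx=.69,fy=.69); cv2.imwrite("pics/z.png",m); print(m.shape)
```

```text
(530, 795, 3)
```

View pics/z.png

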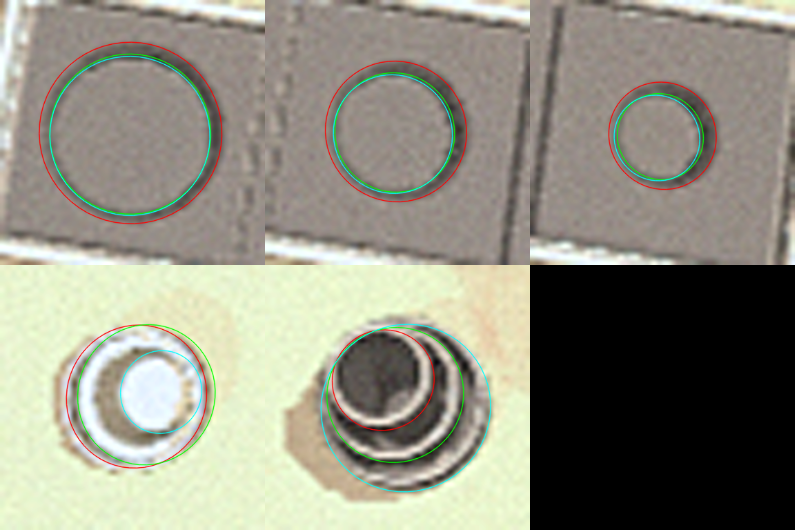

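Zoomed at 5.5 px per image px, the seat circles sit right on the recesses, and the stack and white-cup rims match their models. Positions (mm): stack (602.5, 231.5), cup (420, 294), tray (556.3, -8.6) with yaw -0.142. Taking the jar.

```bash
cat >> h.py <<'E'
th=-.142;C=np.array([556.3,-8.6]);u=np.array([-np.sin(th),np.cos(th)])
WIDE,MID,NAR=C+92*u,C,C-92*u
STACK=np.array([602.5,231.5]);CUP=np.array([420,294.])
def down(a,flip=1):
    X=np.array([0,0,-1.]);Y=flip*np.array([np.cos(a),np.sin(a),0]);return Ro.from_matrix(np.c_[X,Y,np.cross(X,Y)]).as_rotvec()
def st(tag=""):
    s=robot.observe(); print(tag,"t",round(s["t"],2),"tcp",s["tcp_pos"].round(1),"F",s["contact_force"].round(2),"M",s["wrist_torque"].round(2),"g",round(s["grip_width"]*92,1)); return s
def P(xy,z): return [xy[0],xy[1],z]
def lower(xy,z0,z1,fstop=3,step=1.0):
    "step down; stop when upward push grows by fstop"
    f0=robot.observe()["contact_force"][2]; z=z0
    while z>z1:
        z=max(z1,z-step); robot.servo_line(P(xy,z),feed=20)
        f=robot.observe()["contact_force"][2]
        if f-f0>fstop: print("contact at z",z,round(f-f0,2)); break
    return z
E
python3 - <<'E'
from h import *
print(Ro.from_rotvec(robot.observe()["tcp_rot"]).as_matrix().round(2).tolist())
for f in(1,-1):
    for p in(P(STACK,180),P(NAR,180),P(WIDE,25),P(CUP,29)): print(f,(lambda q:None if q is None else q.round(2))(kin.ik(p,down(th,f))))
E
```

```text
[[-0.0, 0.28, -0.96], [-0.0, -0.96, -0.28], [-1.0, 0.0, 0.0]]
1 [ 0.28  0.78 -1.09  1.6   0.73  1.22 -1.1 ]
1 [ 0.59  0.42 -0.58  1.85  0.28  0.96 -0.26]
1 [ 0.22  0.69 -0.56  1.88  0.53  0.73 -0.78]
1 [-0.08  0.67 -0.75  2.02  0.69  0.73 -1.41]
-1 [ 0.36  0.95 -1.33  1.59  0.94  1.36  1.91]
-1 [-0.81  0.73  1.35  1.93 -0.78  1.16 -2.43]
-1 [ 0.65  1.18 -1.34  1.85  1.24  1.26  1.9 ]
-1 [ 0.25  1.1  -1.34  2.    1.22  1.18  1.37]
```

Run:
```python
from h import *
o=down(th)
robot.movep([430,-250,260],o); st("via")
robot.movep(P(STACK,190),o); st("above")
robot.servo_line(P(STACK,110),feed=150)
s=st("near")
robot.servo_line(P(STACK,76),feed=60); st("down")
im=viewer.read_camera("side"); cv2.imwrite("pics/j_side.png",cv2.resize(im[140:340,200:440],None,fx=3,fy=3)[:,:,::-1])
```

```text
via t 3.51 tcp [ 429.4 -251.6  259.7] F [ 0.28  0.38 -0.36] M [-0.06 -0.07  0.04] g 91.8
above t 5.38 tcp [603.1 229.9 190. ] F [0.26 0.29 0.55] M [-0.05 -0.08 -0.02] g 91.8
near t 6.06 tcp [603.  231.8 110.7] F [-0.16 -0.46  0.61] M [ 0.01 -0.12  0.01] g 91.9
down t 6.78 tcp [602.5 231.7  76. ] F [-0.05 -0.07  0.37] M [-0.02 -0.09  0.01] g 91.8
```

View pics/j_side.png

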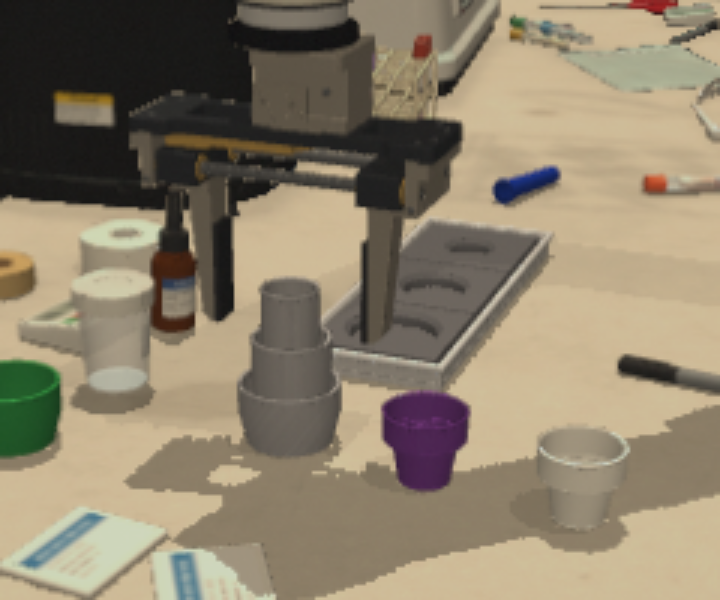

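Run:
```python
from h import *
e=np.array([np.cos(th),np.sin(th)])
for k in(-46,0,46): print(((proj("side",P(STACK+k*e,76))-[200,140])*3).round(0), ((proj("side",P(STACK+k*e,126))-[200,140])*3).round(0))
im=viewer.read_camera("top"); cv2.imwrite("pics/j_top.png",cv2.resize(im[180:320,160:340],None,fx=4,fy=4)[:,:,::-1])
```

```text
[[365. 333.]] [[366. 255.]]
[[294. 322.]] [[294. 245.]]
[[226. 312.]] [[224. 236.]]
```

View pics/j_top.png

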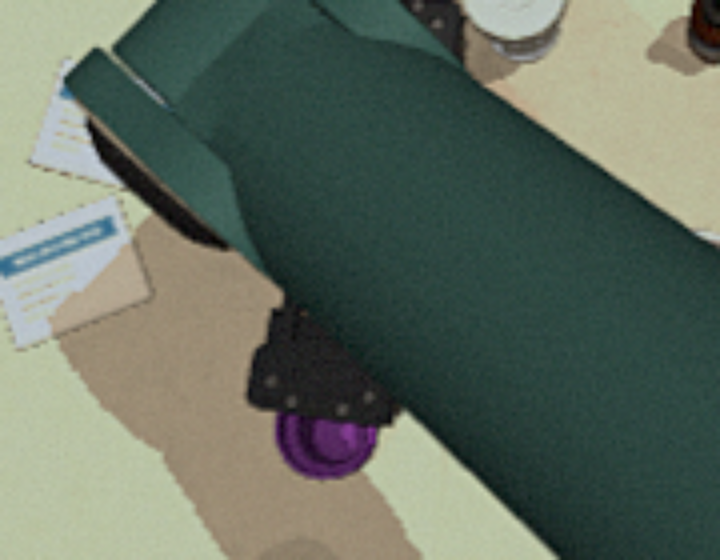

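The side view shows the fingers straddling the jar, tips at side (272,247) and (325,254) either side of the jar at (297,245). The top view is hidden by the arm. Gripping and lifting.

Run:
```python
from h import *
print(grip(0.0,15)); st("gripped")
robot.servo_line(P(STACK,96),feed=40); st("lift20")
robot.servo_line(P(STACK,200),feed=150); st("up")
im=viewer.read_camera("side"); cv2.imwrite("pics/j2.png",cv2.resize(im[100:340,200:440],None,fx=2.5,fy=2.5)[:,:,::-1])
```

```text
False
gripped t 7.77 tcp [602.5 231.5  76. ] F [-0.45 -0.17 -0.52] M [-0.   -0.12 -0.04] g 34.8
lift20 t 8.42 tcp [602.5 231.3  96.1] F [-0.83 -0.36 -1.27] M [-0.07 -0.07  0.02] g 35.3
up t 9.26 tcp [602. 231. 199.] F [-0.3  -0.23 -1.81] M [-0.09 -0.06 -0.02] g 34.5
```

View pics/j2.png

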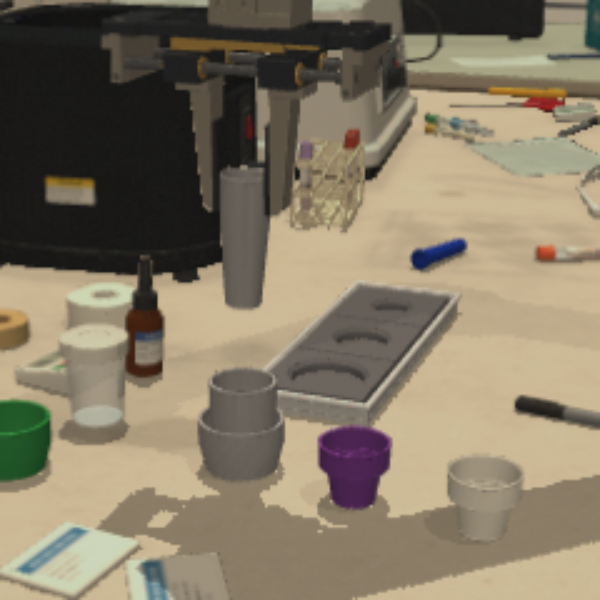

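Jar is out, hanging upright at side (297,195), and the pot stayed in the bowl at (297,275). Placing it.

Run:
```python
from h import *
robot.servo_line(P(NAR,200),feed=200); robot.servo_line(P(NAR,110),feed=120); st("pre")
im=viewer.read_camera("side"); cv2.imwrite("pics/j3.png",cv2.resize(im[140:320,240:440],None,fx=3,fy=3)[:,:,::-1])
robot.servo_line(P(NAR,90),feed=60)
z=lower(P(NAR,0)[:2],90,77); st("low")
im=viewer.read_camera("side"); cv2.imwrite("pics/j4.png",cv2.resize(im[140:320,240:440],None,fx=3,fy=3)[:,:,::-1])
```

```text
pre t 12.04 tcp [543.9 -99.5 110.6] F [-0.39 -0.14 -0.68] M [-0.02 -0.13  0.02] g 34.4
contact at z 83.0 5.85
low t 14.32 tcp [543.8 -99.9  83.6] F [-0.61 -0.62  5.18] M [-0.27  0.09  0.07] g 34.9
```

View pics/j4.png

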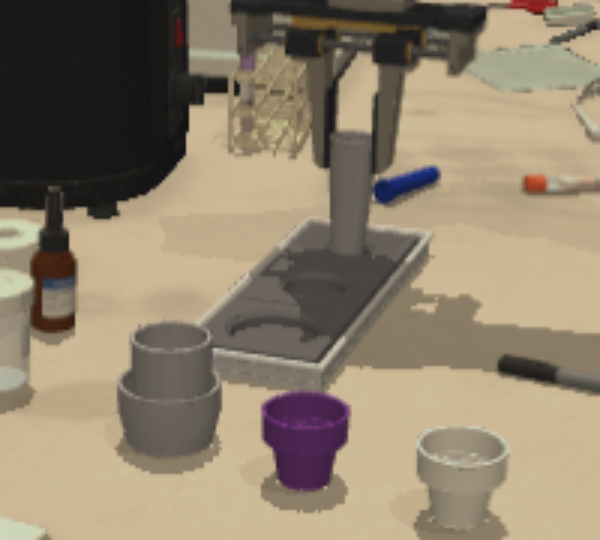

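The jar touched early, about 6 mm high, so it's on the bevel and slightly off-centre. Checking from the top.

Run:
```python
from h import *
im=viewer.read_camera("top"); cv2.imwrite("pics/j5.png",cv2.resize(im[200:330,200:460],None,fx=3,fy=3,interpolation=cv2.INTER_CUBIC)[:,:,::-1])
im=viewer.read_camera("side"); x,y,w,h,k=330,170,60,65,9
t=cv2.resize(im[y:y+h,x:x+w],None,fx=k,fy=k,interpolation=cv2.INTER_CUBIC)[:,:,::-1].copy()
for q in(circ("side",*NAR,18,41),circ("side",*NAR,14,26),circ("side",*NAR,14+96,36)): cv2.polylines(t,[np.int32(((q-[x,y]+.5)*k)*16)],False,(0,0,255),1,cv2.LINE_AA,4)
cv2.imwrite("pics/j6.png",t)
```

```text
(no output)
```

View pics/j5.png

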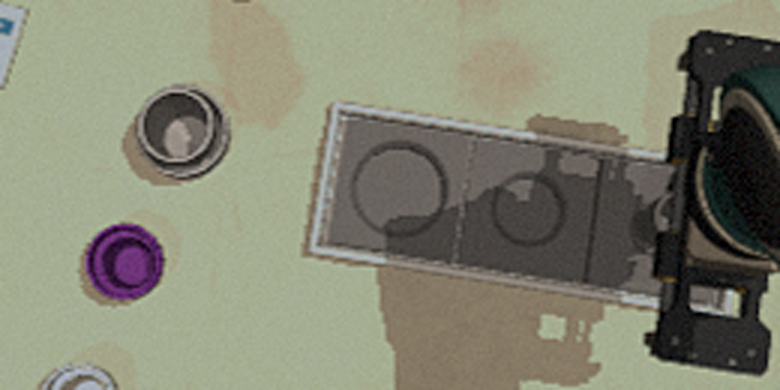

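View pics/j6.png

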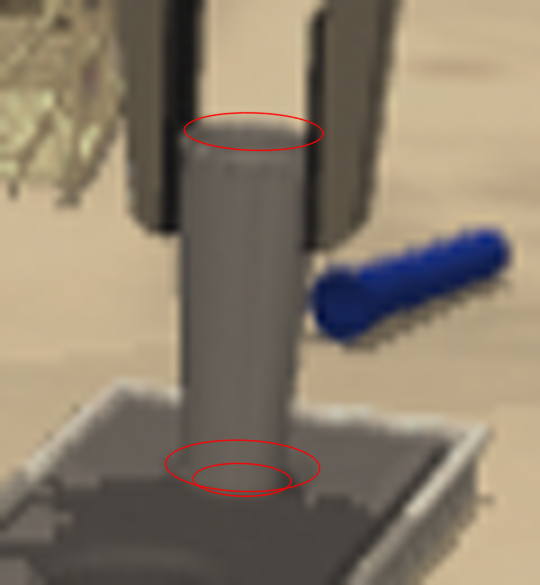

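Both views show the jar over the recess at side (353,222), and the rest is hidden, so I'll probe with small lateral shifts under a low force limit.

```bash
cat > probe.py <<'E'
from h import *
def probe(base,zc,zend,offs,fstop=3):
    for d in offs:
        p=np.array(base)+d
        robot.servo_line(P(p,zc),feed=40)
        z=lower(p,zc,zend,fstop); s=st(f"off {d}")
        if z<=zend+2: return p,z
        robot.servo_line(P(p,zc),feed=40)
    return None,None
E
python3 - <<'E'
from probe import *
print(probe(NAR,85,77,[[3,0],[-3,0],[0,-3],[0,3]]))
E
```

```text
contact at z 83.0 7.88
off [3, 0] t 15.22 tcp [546.8 -99.9  83.8] F [-1.57 -0.87  8.79] M [-0.35  0.51 -0.05] g 34.5
contact at z 84.0 3.97
off [-3, 0] t 16.02 tcp [540.8 -99.8  84.4] F [ 2.65 -1.3   1.93] M [-0.38 -0.73 -0.07] g 34.5
contact at z 77 4.37
off [0, -3] t 18.53 tcp [ 543.6 -102.8   77.5] F [-0.77 -0.05  4.07] M [-0.12  0.16  0.01] g 34.7
(array([ 543.27985951, -102.67401354]), 77)
```

The jar seated at y-3, with the floor felt at z=77. x is well centred. Releasing.

Run:
```python
from h import *
p=NAR+[0,-3]
grip(1.0); st("open"); robot.servo_line(P(p,200),feed=200)
robot.servo_line(P(STACK,200),feed=250) if False else robot.movep([480,60,220],down(th)); st()
im=viewer.read_camera("side"); im2=viewer.read_camera("top")
np.save("top1.npy",im2); np.save("side1.npy",im)
a=cv2.resize(im[180:300,260:420],None,fx=4,fy=4,interpolation=cv2.INTER_CUBIC)[:,:,::-1]; cv2.imwrite("pics/k1.png",a)
cv2.imwrite("pics/k2.png",cv2.resize(im2[200:330,200:460],None,fx=3,fy=3,interpolation=cv2.INTER_CUBIC)[:,:,::-1])
for n in("jar","gallipot","bowl"):
  for c in("top","side"):
    for d in viewer.pinpoint(n,c)[:2]: print(n,c,round(d["confidence"],2),c2w(c,d["at"]).round(1))
```

```text
open t 19.48 tcp [ 543.3 -102.7   77. ] F [ 0.5  -0.19 -0.2 ] M [-0.09 -0.05 -0.02] g 92.0
 t 20.98 tcp [480.4  58.4 219.3] F [ 0.1  -0.62  0.32] M [-0.09 -0.07 -0.  ] g 92.2
jar top 0.6 [539.1 -98.    6.9]
jar side 0.59 [ 543.8 -102.9    4.1]
gallipot top 0.67 [606.7 238.    4.1]
gallipot side 0.88 [603.2 233.3   3.1]
bowl top 0.87 [774.1 273.   -0.9]
bowl top 0.6 [602.2 235.6   2.3]
bowl side 0.91 [774.9 274.8  -7.5]
bowl side 0.86 [608.2 230.8   0.8]
```

View pics/k1.png

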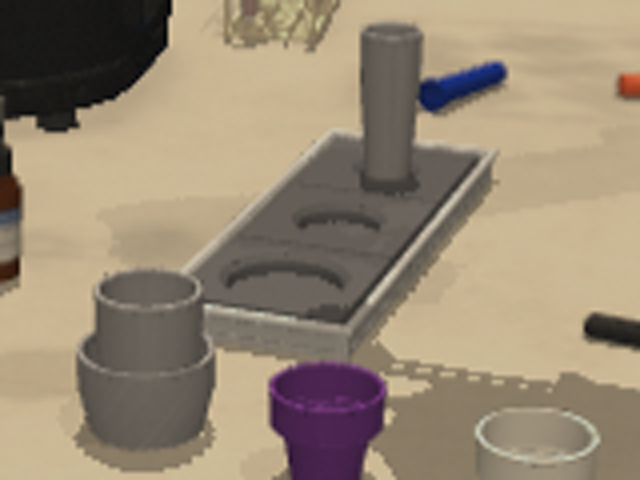

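View pics/k2.png

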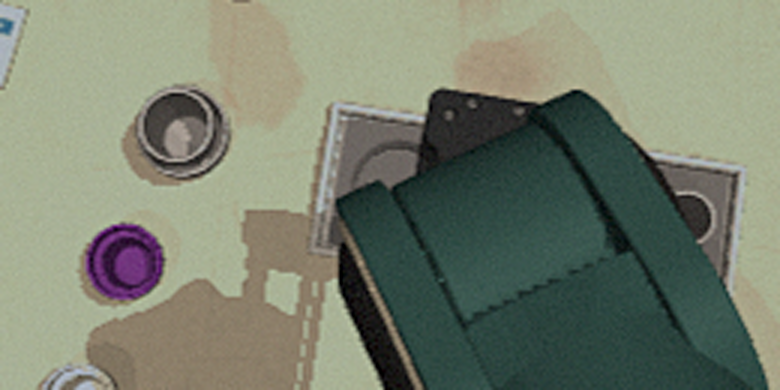

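The jar stands upright in its recess at side (357,213). The pot and bowl stay nested at top (259,243). Refitting the pot and bowl rims.

Run:
```python
from h import *
im=np.load("top1.npy"); im2=np.load("side1.npy")
def tile(c,im,cx,cy,draw,r=24,k=8):
    x,y=cx-r,cy-r; t=cv2.resize(im[y:y+2*r,x:x+2*r],None,fx=k,fy=k,interpolation=cv2.INTER_CUBIC)[:,:,::-1].copy()
    t=cv2.convertScaleAbs(t,alpha=1.3)
    for q,col in draw: cv2.polylines(t,[np.int32(((q-[x,y]+.5)*k)*16)],False,col,1,cv2.LINE_AA,4)
    return t
r=(0,0,255);g=(0,255,0);b=(255,255,0)
D=lambda c,x,y:[(circ(c,x,y,70,50),r),(circ(c,x,y,70,45),g),(circ(c,x,y,40,64),b)]
m=np.hstack([tile("top",im,260,243,D("top",602.5,231.5)),tile("side",im2,297,265,D("side",602.5,231.5))])
cv2.imwrite("pics/z2.png",m)
```

```text
(no output)
```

View pics/z2.png

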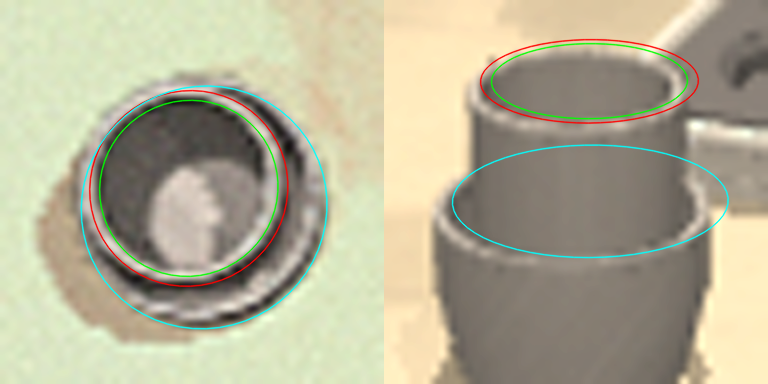

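The pot rim in the top view is about 2 mm to +y of my estimate and the side view agrees, so I move the stack estimate to (604, 234). That also explains the jar's offset in the hand. Taking the pot.

Run:
```python
from h import *
Q=np.array([604,234.3]); o=down(th)
robot.movep(P(Q,160),o); robot.servo_line(P(Q,90),feed=150); robot.servo_line(P(Q,46),feed=60); st("at")
grip(0.0,15); st("gripped")
robot.servo_line(P(Q,66),feed=40); st("l20"); robot.servo_line(P(Q,150),feed=150); st("up")
im=viewer.read_camera("side"); cv2.imwrite("pics/p1.png",cv2.resize(im[140:320,220:460],None,fx=3,fy=3)[:,:,::-1])
```

```text
at t 23.77 tcp [604.2 234.6  46.2] F [ 0.33 -0.37 -0.61] M [-0.05 -0.08 -0.01] g 91.8
gripped t 24.48 tcp [604.2 234.3  46.1] F [ 0.59 -0.22  0.28] M [-0.12 -0.13  0.  ] g 49.7
l20 t 25.13 tcp [604.  234.2  66.1] F [-0.18  0.19 -0.47] M [-0.06 -0.08  0.  ] g 49.7
up t 25.84 tcp [603.6 233.7 149.2] F [ 0.29  0.07 -1.49] M [-0.09 -0.1  -0.01] g 49.6
```

View pics/p1.png

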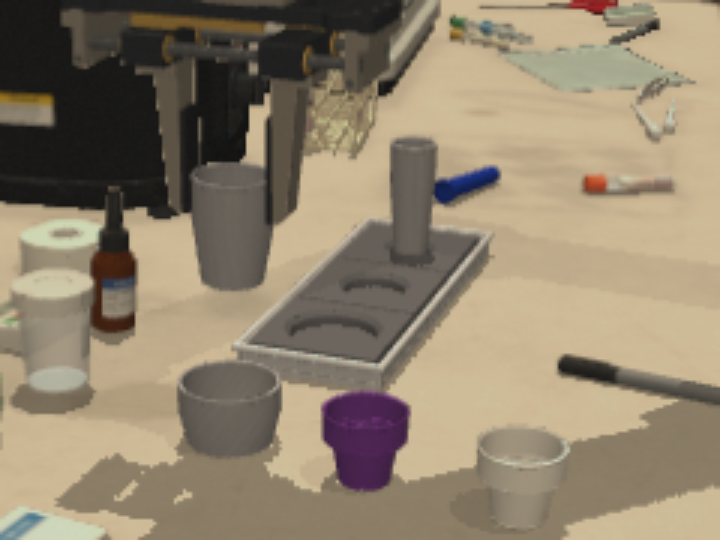

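The pot is lifted cleanly at side (297,217) and the bowl stays at (297,275).

Run:
```python
from probe import *
robot.servo_line(P(MID,150),feed=200); robot.servo_line(P(MID,64),feed=120); st("pre")
p,z=probe(MID,64,50.5,[[0,0],[0,-2.5],[0,2.5],[2.5,0],[-2.5,0]]); print(p,z)
```

```text
pre t 28.15 tcp [556.8  -8.3  64.5] F [ 0.17 -0.93 -0.49] M [ 0.01 -0.05  0.01] g 49.9
contact at z 50.5 6.79
off [0, 0] t 31.9 tcp [556.6  -8.5  51. ] F [-0.71 -0.19  5.24] M [-0.03  0.21  0.01] g 49.8
[556.3  -8.6] 50.5
```

Run:
```python
from h import *
grip(0.85); st("open"); robot.servo_line(P(MID,150),feed=200)
robot.movep([480,-40,200],down(th)); st()
im=viewer.read_camera("side"); im2=viewer.read_camera("top"); np.save("side2.npy",im); np.save("top2.npy",im2)
cv2.imwrite("pics/q1.png",cv2.resize(im[180:320,220:420],None,fx=3,fy=3,interpolation=cv2.INTER_CUBIC)[:,:,::-1])
def tile(c,im,cx,cy,draw,r=24,k=8):
    x,y=cx-r,cy-r; t=cv2.resize(im[y:y+2*r,x:x+2*r],None,fx=k,fy=k,interpolation=cv2.INTER_CUBIC)[:,:,::-1].copy()
    for q,col in draw: cv2.polylines(t,[np.int32(((q-[x,y]+.5)*k)*16)],False,col,1,cv2.LINE_AA,4)
    return t
r=(0,0,255);g=(0,255,0);b=(255,255,0)
B=(604.5,233.5);U=(420,296)
m=np.hstack([tile("top",im2,260,243,[(circ("top",*B,40,64),r)]),tile("side",im,297,275,[(circ("side",*B,40,64),r)])])
m2=np.hstack([tile("top",im2,226,334,[(circ("top",*U,46,51),r)]),tile("side",im,393,298,[(circ("side",*U,46,51),r)])])
cv2.imwrite("pics/z3.png",cv2.resize(np.vstack([m,m2]),None,fx=.75,fy=.75))
for n in("gallipot","bowl","insert_cup"):
  for c in("top","side"):
    for d in viewer.pinpoint(n,c)[:2]: print(n,c,round(d["confidence"],2),c2w(c,d["at"]).round(1))
```

```text
open t 32.48 tcp [556.2  -8.6  50.4] F [-0.74 -1.11  0.45] M [-0.06 -0.09  0.  ] g 78.5
 t 33.61 tcp [479.4 -40.8 199.3] F [ 0.3  -0.27  0.43] M [-0.04 -0.08  0.03] g 78.3
gallipot top 0.97 [558.8  -7.2   9.9]
bowl top 0.64 [7.734e+02 2.710e+02 5.000e-01]
bowl top 0.55 [603.3 233.9  -1.1]
bowl side 0.98 [772.8 276.1  -6.4]
bowl side 0.88 [604.2 232.7  -2.1]
insert_cup top 0.98 [415.8 291.8   1.3]
insert_cup top 0.91 [512.8 271.8  -2.6]
insert_cup side 0.76 [ 4.182e+02  2.973e+02 -4.000e-01]
insert_cup side 0.56 [514.5 272.2   1.4]
```

View pics/q1.png

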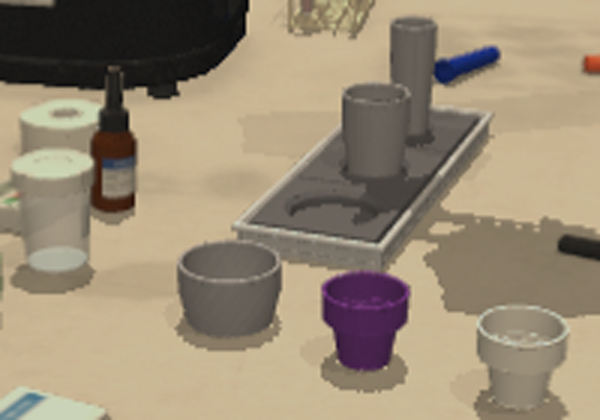

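View pics/z3.png

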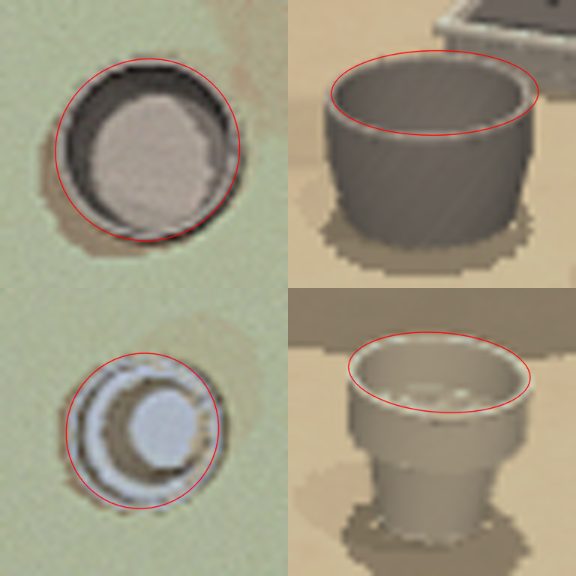

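The pot sits upright in the middle seat at side (345,223). The overlays for bowl (604.5,233) and cup (420,295.5) fit in both views. Next the bowl.

Run:
```python
from probe import *
Q=np.array([604.3,233.0]); o=down(th)
robot.movep(P(Q,130),o); robot.servo_line(P(Q,60),feed=150); robot.servo_line(P(Q,17),feed=60); st("at")
grip(0.0,15); st("gripped")
robot.servo_line(P(Q,37),feed=40); st("l20"); robot.servo_line(P(Q,120),feed=150); st("up")
robot.servo_line(P(WIDE,120),feed=200); robot.servo_line(P(WIDE,38),feed=120); st("pre")
im=viewer.read_camera("side"); cv2.imwrite("pics/b1.png",cv2.resize(im[140:320,220:460],None,fx=3,fy=3)[:,:,::-1])
p,z=probe(WIDE,38,24.6,[[0,0],[0,-2.5],[0,2.5],[2.5,0],[-2.5,0]]); print(p,z)
```

```text
at t 36.67 tcp [604.4 233.3  17.2] F [ 0.11 -0.07 -0.11] M [-0.03 -0.11  0.01] g 78.2
gripped t 37.03 tcp [604.7 233.1  17.5] F [0.05 0.13 1.48] M [-0.05 -0.14  0.01] g 63.3
l20 t 37.68 tcp [604.3 232.9  37.1] F [-0.43  0.3  -1.13] M [-0.03 -0.07 -0.02] g 63.2
up t 38.38 tcp [603.9 232.4 119.3] F [ 0.57 -0.09 -1.5 ] M [-0.06 -0.07  0.03] g 63.1
pre t 40.14 tcp [569.8  83.   38.5] F [ 1.05  0.52 -0.26] M [ 0.01 -0.14 -0.04] g 63.3
contact at z 25.0 5.09
off [0, 0] t 43.69 tcp [569.7  81.9  25.4] F [-0.07 -4.25  6.  ] M [-1.02 -0.1  -0.03] g 63.2
[569.32014049  82.47401354] 25.0
```

View pics/b1.png

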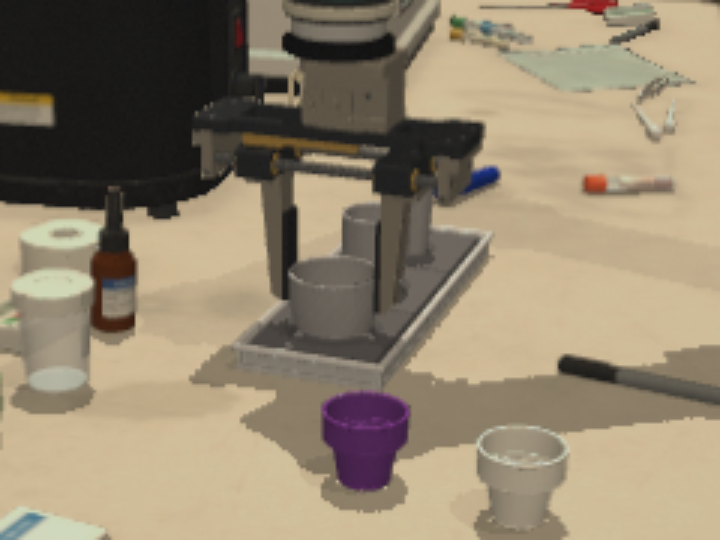

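The bowl reached the floor at z=25, with a small side push towards -y. I ease it over 1.5 mm and release.

Run:
```python
from h import *
p=WIDE+[0,-1.5]
robot.servo_line(P(p,25.3),feed=20); st("eased")
robot.servo_line(P(p,24.8),feed=20); st("eased2")
grip(0.85); st("open"); robot.servo_line(P(p,160),feed=200)
robot.movep([430,200,180],down(th)); st()
im=viewer.read_camera("side"); im2=viewer.read_camera("top"); np.save("side3.npy",im); np.save("top3.npy",im2)
cv2.imwrite("pics/r1.png",cv2.resize(im[170:330,270:420],None,fx=3.7,fy=3.7,interpolation=cv2.INTER_CUBIC)[:,:,::-1])
x,y,k=300,225,5; t=cv2.resize(im2[y:y+90,x:x+155],None,fx=k,fy=k,interpolation=cv2.INTER_CUBIC)[:,:,::-1].copy()
for q in(circ("top",*MID,75,50),circ("top",*p,48,64),circ("top",*(NAR+[0,0]),104,36)): cv2.polylines(t,[np.int32(((q-[x,y]+.5)*k)*16)],False,(0,0,255),1,cv2.LINE_AA,4)
cv2.imwrite("pics/r2.png",t)
```

```text
eased t 43.94 tcp [569.4  81.4  25.4] F [ 0.5  -1.3   3.09] M [-0.48 -0.27 -0.01] g 63.1
eased2 t 44.19 tcp [569.5  81.4  25.4] F [-0.16 -2.5   7.18] M [-0.53  0.13 -0.07] g 63.3
open t 44.61 tcp [569.   81.3  24.5] F [0.31 0.34 0.37] M [-0.01 -0.07  0.02] g 78.1
 t 46.2 tcp [431.2 199.  179.6] F [ 0.22 -0.19 -1.36] M [-0.02 -0.08 -0.01] g 78.4
```

View pics/r1.png

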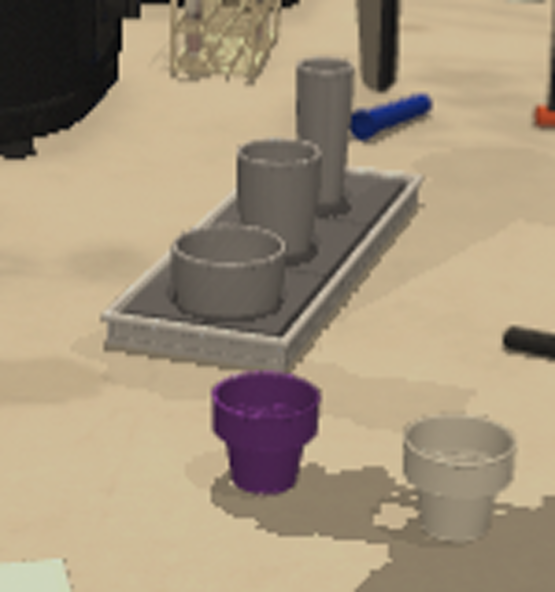

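View pics/r2.png

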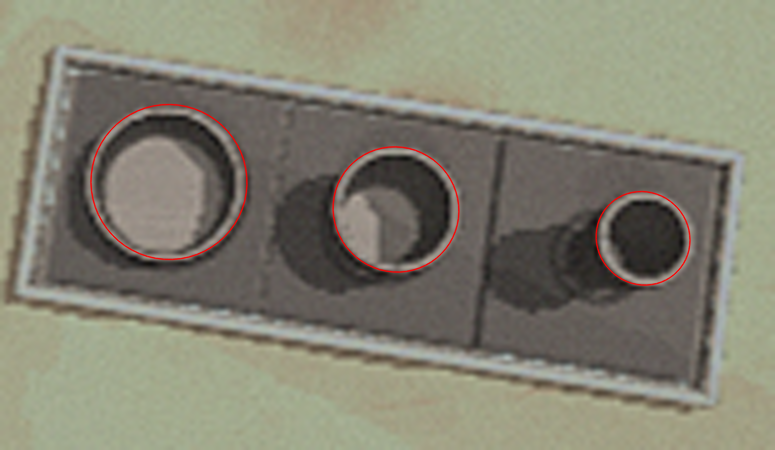

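All three vessels stand in their seats. In the top crop the bowl, pot and jar are at (333,261), (379,267) and (428,273), and the overlays are within about 1 mm. Now the white cup.

Run:
```python
from h import *
Q=np.array([420,295.3]); o=down(th)
robot.movep(P(Q,120),o); robot.servo_line(P(Q,70),feed=150); robot.servo_line(P(Q,29),feed=60); st("at")
grip(0.0,6); st("gripped")
robot.servo_line(P(Q,45),feed=40); st("l16"); robot.servo_line(P(Q,160),feed=150); st("up")
robot.servo_line(P(MID,160),feed=180); robot.servo_line(P(MID,122),feed=80); st("pre")
for c,b in(("side",(300,130,90,110,5)),("top",(300,200,140,110,5))):
    im=viewer.read_camera(c);x,y,w,h,k=b
    cv2.imwrite(f"pics/u_{c}.png",cv2.resize(im[y:y+h,x:x+w],None,fx=k,fy=k,interpolation=cv2.INTER_CUBIC)[:,:,::-1])
```

```text
at t 48.14 tcp [420.  295.6  29.1] F [-0.76 -0.93  0.61] M [-0.04 -0.07  0.04] g 78.3
gripped t 48.66 tcp [420.1 295.3  29.2] F [-0.15 -1.18  1.73] M [-0.07 -0.04 -0.  ] g 51.6
l16 t 49.21 tcp [420.1 295.2  45.2] F [-0.26  0.84 -1.34] M [-0.08 -0.07 -0.02] g 51.4
up t 50.12 tcp [419.6 294.7 159.2] F [-0.52 -0.75 -0.22] M [-0.07 -0.05 -0.03] g 51.3
pre t 52.75 tcp [556.3  -8.3 121.8] F [-0.19  0.36 -0.36] M [ 0.  -0.1  0. ] g 51.6
```

View pics/u_side.png

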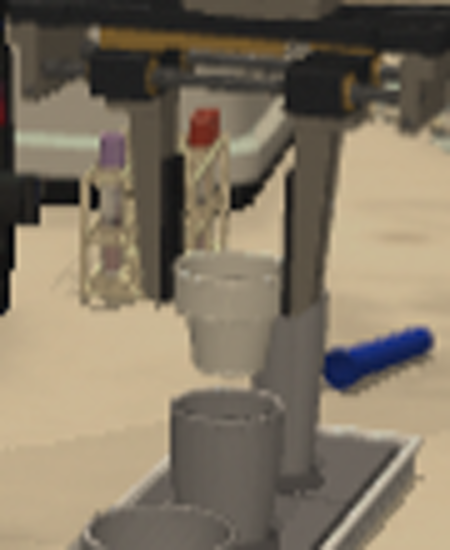

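View pics/u_top.png

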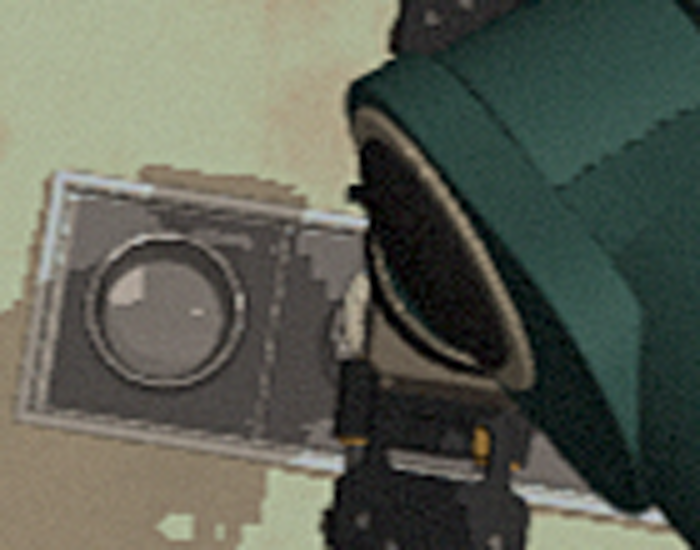

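The cup hangs upright at side (346,192), straight above the pot mouth at (345,211). Lowering it gently.

Run:
```python
from h import *
robot.servo_line(P(MID,108),feed=60)
z=lower(MID,108,80,fstop=2.5,step=2); st(f"z{z}")
if z<=80:
    z=lower(MID,80,75.5,fstop=2,step=.5); st(f"z{z}")
im=viewer.read_camera("side");x,y,w,h,k=300,130,90,110,5
cv2.imwrite("pics/v.png",cv2.resize(im[y:y+h,x:x+w],None,fx=k,fy=k,interpolation=cv2.INTER_CUBIC)[:,:,::-1])
```

```text
z80 t 56.73 tcp [556.2  -8.6  79.9] F [0.55 0.64 0.02] M [-0.05 -0.1  -0.01] g 51.7
contact at z 76.0 2.43
z76.0 t 58.73 tcp [556.4  -8.6  76.2] F [-0.28 -0.13  2.44] M [-0.11  0.   -0.03] g 51.9
```

View pics/v.png

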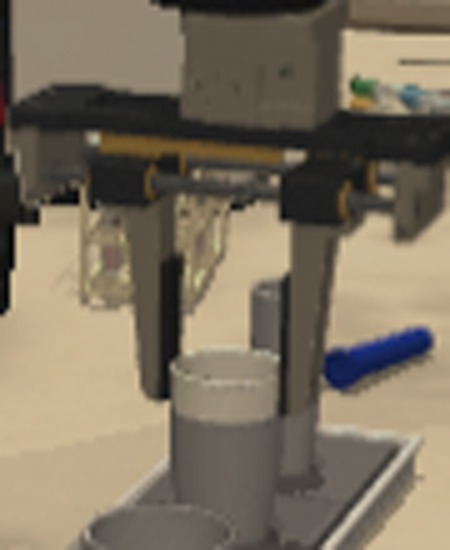

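Contact came at z=76, exactly as predicted, and the shoulder is on the rim at side (345,214). Releasing and checking.

Run:
```python
from h import *
grip(0.85); st("open"); robot.servo_line(P(MID,100),feed=60); robot.servo_line(P(MID,200),feed=200)
robot.movep([430,-230,250],down(th)); robot.hold(.3); st()
im=viewer.read_camera("side"); im2=viewer.read_camera("top")
cv2.imwrite("pics/w1.png",cv2.resize(im[170:330,180:420],None,fx=3,fy=3,interpolation=cv2.INTER_CUBIC)[:,:,::-1])
cv2.imwrite("pics/w2.png",cv2.resize(im2[130:360,190:460],None,fx=2.6,fy=2.6,interpolation=cv2.INTER_CUBIC)[:,:,::-1])
for n in("jar","gallipot","bowl","insert_cup","dropper_bottle","specimen_cup_2"):
  for c in("top","side"):
    for d in viewer.pinpoint(n,c)[:2]: print(n,c,round(d["confidence"],2),c2w(c,d["at"]).round(1))
```

```text
open t 59.35 tcp [556.3  -8.6  76. ] F [0.12 0.25 0.48] M [-0.07 -0.07  0.01] g 78.1
 t 61.87 tcp [ 430.5 -229.1  249.9] F [-0.04 -0.74 -0.38] M [-0.09 -0.13  0.02] g 78.1
jar side 0.62 [ 543.5 -103.     7.7]
gallipot top 0.48 [559.3  -6.4   7.6]
gallipot side 0.85 [557.1  -6.8   7.7]
bowl top 0.97 [568.1  84.1   6.6]
bowl top 0.9 [772.  276.2  -1.8]
bowl side 0.78 [569.3  82.5  10.4]
bowl side 0.68 [772.2 272.7  -7.5]
insert_cup top 0.94 [551.5  -8.   43.6]
insert_cup top 0.94 [509.8 269.4   1.1]
insert_cup side 0.95 [513.9 269.2   1.2]
insert_cup side 0.86 [558.   -5.6  48.6]
dropper_bottle top 0.75 [732.8  70.6  -2.7]
dropper_bottle side 0.7 [737.   67.6  -1.9]
dropper_bottle side 0.16 [557.9  -7.    5.7]
specimen_cup_2 top 0.79 [740.3 175.   -1.3]
specimen_cup_2 top 0.3 [553.4  -9.   46.3]
specimen_cup_2 side 0.81 [739.  177.2  -5. ]
```

View pics/w1.png

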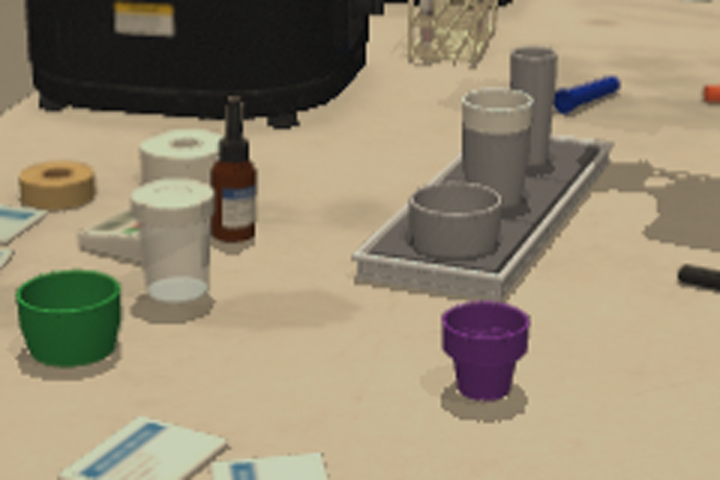

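View pics/w2.png

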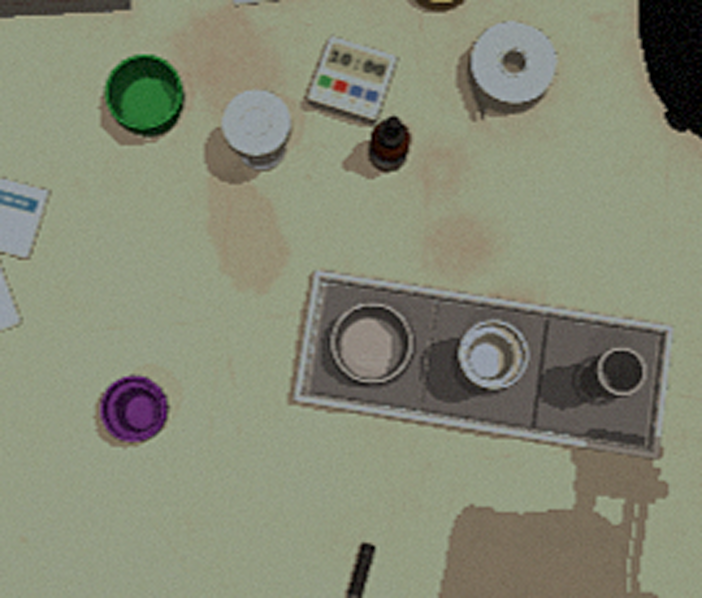

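Everything is in place. The bowl, the pot with its insert and the jar stand upright in the wide, middle and narrow seats at top (333,262), (379,267) and (428,273). The bystanders haven't moved. Handing in.

```bash
python3 -c "
from cell import robot
print(robot.job_done())"
```

```text
the job is handed in; nothing more can be done
None
```

The tray is laid out and handed in at about 62 s of the 96 s. The jar is in the smallest recess, the gallipot in the middle one and the bowl in the widest. The white insert cup is in the gallipot, and the gripper has let go of everything.

- **Jar:** It first caught on the recess bevel because it sat about 3 mm off-centre in the hand. After I shifted it 3 mm it reached the recess floor. The largest push measured in the checks was about 9 N.
- **Gallipot and bowl:** Both reached their recess floors on the first try. The bowl was pushing about 4 N sideways, so I eased it 1.5 mm before releasing.
- **Insert cup:** Contact came with a push of about 2.4 N at the height expected for the shoulder on the rim, so it was not rammed in.
- **Last pictures:** Both cameras show all four pieces upright in place. The dropper bottle, specimen cup, green bowl and purple cup are where they started, to within what the cameras can measure.
- **Disagreements:** The detector missed the jar in the last top picture, though the picture itself shows it seated. The top camera put the insert cup about 5–6 mm from where the side camera did. I went by the pictures and the contact height there.

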